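# Tip the tube into the saw trough and push it up to the stop

## Robot

A 6-joint arm with a two-finger parallel gripper is mounted at the origin on the work surface. World frame = base frame: x ahead of the robot, y to its left, z up, the work surface at z = 0. Lengths are in mm, angles in rad, forces in N, time in s.
With the tool pointing down it reaches from about 300 to 775 mm from the base axis. Payload 14.6 kg.
Tool frame: the origin (TCP) lies on the centre line of the jaws, within the pads' length; the fingertips stand 19 mm ahead of it and the grasp point (between the pads) is the TCP (bot.tip_reach is the distance from the TCP to the fingertips, in mm); y points along the fingers, x is the direction in which the jaws open and shut, and the axes are right-handed (so a half turn about y gives the same grasp; the last joint's range is limited). The gripper opens to 85 mm and grips with 20 to 120 N. Pads are 22 mm wide; open, the fingers measure 114 mm over their backs; the gripper's body (76 mm by 85 mm) begins 54 mm behind the grasp point. The pads swing forward as they close: fully open they stand 13 mm farther back than shut.
Start: joints at [1.218, 0.3, 1.521, -0, 1.321, -0.067], TCP at [155.056, 527.681, 221.881] pointing down, gripper open.
Joint ranges: [-3.03, 3.03], [-0.79, 2.21], [0.23, 2.52], [-1.04, 4.18], [0, 3.07], [-2.55, 2.55]. Speed limits (rad/s): [2.22, 2.22, 2.57, 3.14, 3.14, 3.14].

## Interface

Orientations are given as a unit quaternion [w, x, y, z].
In Python, from rig import bot gives the robot as it stands. Calls block until the motion is done:
- bot.move_to(position, orientation): joint-space move of the TCP to a pose.
- bot.servo_line(position, attitude=None, speed=150, until_force=None): straight line of the TCP; attitude=None keeps the orientation; speed is the mean speed in mm/s. With until_force (N) it stops when the force on the tool has changed by that much, and returns True; else False.
- bot.move_joints(angles): joint-space move.
- bot.move_gripper(opening, grip_force=None): finger opening in mm; grip_force is the grip in N (None keeps the last); returns when the fingers have stopped.
- bot.dwell(seconds).
- bot.ik(position, orientation): joint angles nearest the present ones, or None.
- bot.read_state(): the state.
- bot.read_camera(name): name is "scene" or "side" or "wrist"; returns a dict with "image" (480x640x3 uint8, blue, green, red), "depth" (480x640 float32, mm along the optical axis (not along the pixel's ray), 0 where there is no reading), "fovy" (degrees; the focal length in pixels is half the picture's height over the tangent of half this angle, whatever the lens; pixels are square), "cx", "cy" (the principal point, pixels), "k1" (the pictures are not rectified: a ray, as slopes to the right and down, at radius r is drawn at 1 + k1 r^2 times it, then the intrinsics apply), "eye" and "attitude" of the camera in the world; the wrist camera has in their place "mount" (4x4, takes a point from camera to tool coordinates, whose origin is the TCP and whose axes are the tool frame's). Camera axes: x right, y down, z forward; pixel columns grow to the right and rows downward; lengths in mm; the calibration is good to about 2 mm. A picture is of the moment at which its call begins: read the wrist's pose just before it.
A pose or a line that the arm cannot do raises bot.MotionError and nothing moves.
- bot.finish_job(): hands the job in, once; it reports no verdict.
The state is a dict: "clock": time; "joint_positions": joint angles; "qvel": joint speeds; "effort": joint torques, N m; "ee_pos": TCP position; "tool_rot": TCP orientation; "ft_force": force on the tool from outside, world axes, zero at the start; "moment": the same for the moment, N m; "grip_width": finger opening in mm.
Only numpy, scipy, OpenCV 4.12 (cv2) and the standard library are available. Lean on these libraries where they do the work, as an engineer would, in place of code of your own. Each camera call takes 0.05 s, during which the arm holds its last target. There are 200 camera calls.

## Task

The square tube stands on end in the feed trough: push it over so that it falls lengthwise into the trough with its open end towards the stop, then push it along the trough until that end butts against the stop. Only push it, with the gripper's fingertips or the outside of the fingers: do not pick it up or carry it, and leave the pipe, the tin and the angle offcut where they are.

Things in the scene. Friction and masses are not known exactly. Their poses are not given: they have to be found in the camera images.
- trough: Fixed dark steel channel on the bench, 340 mm long, 86 wide, 22 high. Origin: centre of its underside, on the bench. Its x axis runs along it towards the stop, y across, z up. Its floor is 10 mm above the origin; side walls 7 mm thick, 72 mm apart inside, stand 12 mm above the floor. It lies in front of the robot, turned up to 2 rad either way from x pointing straight ahead.
- stop_face (a point): Centre of the face of the aluminium stop, a rigid upright block fixed across the trough near its +x end, 115 to 145 mm from the trough's centre. Face 70 mm wide, 50 high, from the trough floor up; this point is 25 mm above the floor. Axes as the trough's (x points on through the stop). A thumb screw behind it ends 45 mm above the floor.
- tube: Loose aluminium square tube, 50 x 50 mm, 140 long, 5 mm walls, 0.29 to 0.45 kg, open at one end, closed at the other (its foot) by a flat 5 mm plate. It starts upright on its foot on the trough floor, 95 to 120 mm from the trough's centre on the side away from the stop, square to the trough within 3 degrees. Origin: centre of the foot's outer face; its z axis runs to the open end.
- tube_foot (a point): Centre of the outer face (50 x 50 mm, flat) of the tube's closed foot; 25 mm above the trough floor when the tube lies flat. Pushed near its top the standing tube tips about the foot's edge, falls by itself once leaning 20 degrees (top some 50 mm over), and lies 40 to 100 mm short of the stop; it then slides under 1 to 6 N.
- tube_mouth (a point): Centre of the tube's open end, 140 mm from the foot along the tube's z axis.
- pipe: Loose round steel pipe offcut, 48 mm diameter, 85 mm high, standing on end on the bench 130 to 170 mm to the trough's +y side. Origin: centre of its underside. Leave alone.
- tin: Loose closed grey tin, 66 mm diameter, 95 mm high, standing on the bench 150 to 190 mm to the trough's -y side, near the stop's half. Origin: centre of its underside. Leave alone.
- angle: Loose steel angle offcut, L-shaped, 110 mm long, 40 mm wide, 40 mm high, lying on the bench 130 to 170 mm to the trough's -y side, near the tube's half. Origin: centre of its underside. Leave alone.
Things that resemble listed ones, but are neither listed nor needed, are in the scene too. Leave any blue or yellow look-alike of the tube alone.

How it is judged:
By the outcome, as a careful person would: the job done as asked, in the order asked, and still so for the second after the job is handed in, with the robot touching nothing.
It also fails if it takes over 48 s, if anything falls off the work surface, if the arm or the gripper's body presses on something with over 40 N, if the wrist force passes 120 N, or if a joint passes its speed limit or range.

## Working session

There is one attempt and no reset: what is moved stays moved. The work goes in short steps, each a Python script; the robot and the scene stay as the last script left them, time stands still between calls to the robot, and variables do not carry over. Pictures are saved under pics/ and viewed, about 8 in all and at most 12, crops included, and the job is handed in when it is done.

```bash
mkdir -p pics; ls; cat > h.py <<'E'
import numpy as np, cv2
from scipy.spatial.transform import Rotation as R
from rig import bot
def rot(q): return R.from_quat(np.asarray(q)[[1,2,3,0]]).as_matrix()
def quat(M): return list(R.from_matrix(M).as_quat()[[3,0,1,2]])
def cam(name):
    s=bot.read_state(); c=bot.read_camera(name)
    if 'mount' in c:
        T=np.array(c['mount']); Rt=rot(s['tool_rot'])
        c['R']=Rt@T[:3,:3]; c['t']=Rt@T[:3,3]+np.array(s['ee_pos'])
    else:
        a=np.array(c['attitude']); c['R']=a if a.shape==(3,3) else rot(a); c['t']=np.array(c['eye'])
    return c
def rays(c,uv):
    f=240/np.tan(np.radians(c['fovy'])/2)
    d=(np.atleast_2d(uv).astype(float)-[c['cx'],c['cy']])/f
    u=d.copy()
    for _ in range(8): u=d/(1+c['k1']*(u**2).sum(1,keepdims=True))
    return np.c_[u,np.ones(len(u))]
def onplane(c,uv,z):
    w=rays(c,uv)@c['R'].T; return c['t']+w*((z-c['t'][2])/w[:,2:])
def depthpts(c,uv):
    uv=np.atleast_2d(uv); r=rays(c,uv); d=c['depth'][uv[:,1].astype(int),uv[:,0].astype(int)]
    return (r*d[:,None])@c['R'].T+c['t']
E
python3 - <<'E'
from h import *
import pickle
for n in ['scene','side']:
    c=cam(n); cv2.imwrite(f'pics/{n}0.png',c['image']); pickle.dump(c,open(n+'.pkl','wb')); print(n,c['eye'],c['attitude'],c['fovy'],c['k1'],(c['depth']>0).mean())
print(bot.read_state())
E
```

```text
pics
scene [1162.85777496 -211.89406359  610.55891288] [-0.36307452  0.76504874  0.48090731 -0.22716841] 47.4713806334601 -0.133825664521257 0.9959798177083333
side [ 276.5895768  -259.22848327  623.50188928] [-0.31998394  0.8486694  -0.394474    0.14751539] 51.74634920282802 0.004718039876235692 0.9959928385416666
{'clock': 0.1, 'joint_positions': array([ 1.21838604e+00,  3.00417364e-01,  1.52152036e+00, -2.30339998e-05,
        1.32071548e+00, -6.65867149e-02]), 'qvel': array([-0.0008051 , -0.00212684, -0.0026817 , -0.00033148,  0.00043461,
        0.00191061]), 'effort': array([ 3.27685375e-03, -5.44369662e+01, -3.62364721e+01, -9.12472103e-06,
        3.13768556e-03, -9.92225046e-05]), 'ee_pos': array([154.99503235, 527.47537173, 221.37648848]), 'tool_rot': array([-0.56590354,  0.56632517,  0.4233812 , -0.42400157]), 'ft_force': array([-0.43188128, -0.06645732, -0.12906043]), 'moment': array([-0.00312761,  0.05180441,  0.04098163]), 'grip_width': 85.21420610271986}
```

View pics/scene0.png

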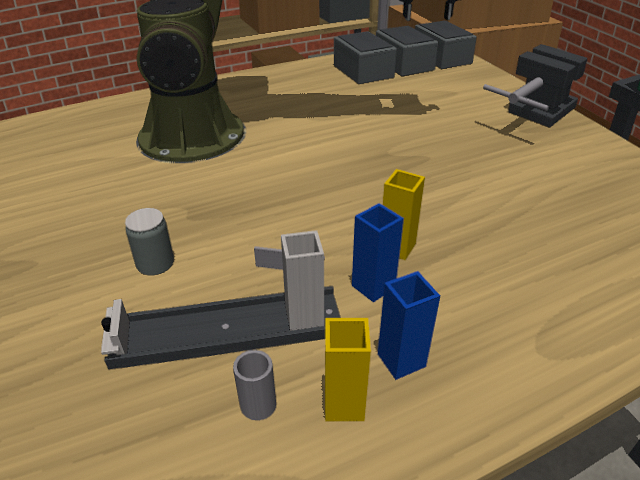

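View pics/side0.png

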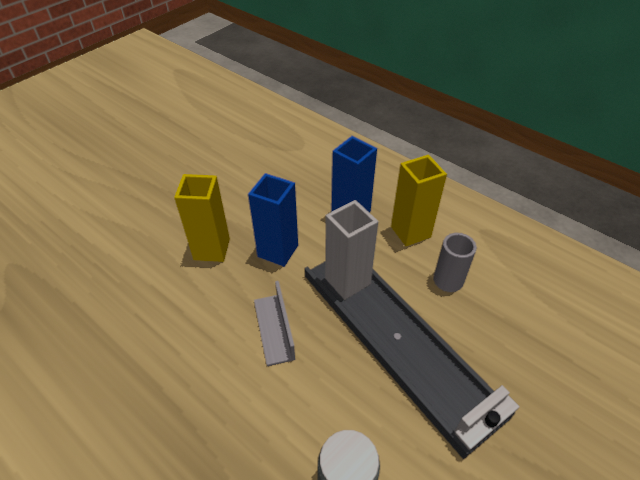

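The scene view shows the trough running from the tube at about (303,280) to the stop at (115,330). The tin is at (150,240), the pipe at (255,385) and the angle at (268,258). The side view agrees: tube at (350,250), stop at (488,415). The decoy tubes crowd around the tube end.

```bash
cat > m.py <<'E'
from h import *
import pickle
v,u=np.mgrid[0:480,0:640]; uv=np.c_[u.ravel(),v.ravel()]
for n in ['scene','side']:
    c=pickle.load(open(n+'.pkl','rb')); P=depthpts(c,uv); im=c['image'].reshape(-1,3).astype(int)
    ok=(c['depth'].ravel()>0)&(P[:,0]>250)&(P[:,0]<900)&(abs(P[:,1])<450)
    P=P[ok]; im=im[ok]; sat=im.max(1)-im.min(1); br=im.max(1)
    bench=(sat>50)&(abs(P[:,2])<15); print(n,'bench z',np.median(P[bench,2]),P[bench,2].std())
    tr=(sat<25)&(br<90)&(P[:,2]>4)&(P[:,2]<28)
    lab=np.zeros((700,1000),np.uint8); q=P[tr]; lab[(q[:,0]-250).astype(int),(q[:,1]+450).astype(int)]=255
    lab=cv2.morphologyEx(lab,cv2.MORPH_CLOSE,np.ones((9,9)))
    cs=cv2.findContours(lab,0,2)[0]; k=max(cs,key=cv2.contourArea)
    r=cv2.minAreaRect(k); print('trough ctr',r[0][1]+250,r[0][0]-450,r[1:], [(round(float(b[1]+250)),round(float(b[0]-450))) for b in cv2.boxPoints(r)])
    top=(sat<35)&(P[:,2]>142)&(P[:,2]<158); r=cv2.minAreaRect(P[top][:,:2].astype(np.float32)); print('tube top',top.sum(),np.median(P[top,2]),r, [tuple(b.round()) for b in cv2.boxPoints(r)])
    g=(sat<40)&(P[:,2]>30)&(P[:,2]<140)
    lab[:]=0; q=P[g]; lab[(q[:,0]-250).astype(int),(q[:,1]+450).astype(int)]=255
    lab=cv2.morphologyEx(lab,cv2.MORPH_CLOSE,np.ones((9,9)))
    N,L,S,C=cv2.connectedComponentsWithStats(lab)
    for i in range(1,N):
        if S[i,4]>60:
            z=q[L[(q[:,0]-250).astype(int),(q[:,1]+450).astype(int)]==i,2]
            print('blob x',S[i,1]+250,S[i,1]+250+S[i,3],'y',S[i,0]-450,S[i,0]-450+S[i,2],'zmax',z.max().round())
    for nm,m in [('blue',(im[:,0]>im[:,2]+40)),('yel',(sat>110)&(im[:,0]<60))]:
        m&=P[:,2]>30; lab[:]=0; q=P[m]; lab[(q[:,0]-250).astype(int),(q[:,1]+450).astype(int)]=255
        lab=cv2.morphologyEx(lab,cv2.MORPH_CLOSE,np.ones((9,9))); N,L,S,C=cv2.connectedComponentsWithStats(lab)
        for i in range(1,N):
            if S[i,4]>60: print(nm,'x',S[i,1]+250,S[i,1]+250+S[i,3],'y',S[i,0]-450,S[i,0]-450+S[i,2])
E
python3 m.py
```

```text
scene bench z -0.5854156723735287 1.4121380648140793
trough ctr 615.1054382324219 -124.68475341796875 ((312.8298645019531, 89.47793579101562), 14.195988655090332) [(620, -287), (533, -265), (610, 38), (697, 16)]
tube top 646 148.8228292978227 ((649.095703125, 1.6946220397949219), (49.901634216308594, 52.684852600097656), 75.40320587158203) [(np.float32(617.0), np.float32(-16.0)), (np.float32(668.0), np.float32(-29.0)), (np.float32(681.0), np.float32(19.0)), (np.float32(630.0), np.float32(32.0))]
blob x 390 456 y -208 -142 zmax 97.0
blob x 497 530 y -22 17 zmax 42.0
blob x 536 624 y -286 -240 zmax 63.0
blob x 617 681 y -30 28 zmax 140.0
blob x 734 784 y -138 -90 zmax 87.0
blue x 601 662 y 100 162
blue x 750 804 y 66 119
yel x 528 599 y 182 252
yel x 773 841 y -45 21
side bench z 0.02797462731990663 1.2765048011161786
trough ctr 617.8510437011719 -111.79171752929688 ((339.8221435546875, 88.8311996459961), 14.322718620300293) [(619, -287), (533, -265), (617, 64), (703, 42)]
tube top 765 149.12620366304094 ((683.4496459960938, 56.03517150878906), (187.95172119140625, 62.52803421020508), 57.241085052490234) [(np.float32(606.0), np.float32(-6.0)), (np.float32(659.0), np.float32(-40.0)), (np.float32(761.0), np.float32(118.0)), (np.float32(708.0), np.float32(152.0))]
blob x 390 452 y -206 -143 zmax 99.0
blob x 498 566 y -21 71 zmax 44.0
blob x 535 624 y -285 -238 zmax 63.0
blob x 617 669 y -29 34 zmax 140.0
blob x 642 676 y -14 27 zmax 140.0
blob x 733 784 y -136 -89 zmax 87.0
blue x 599 662 y 101 161
blue x 749 804 y 68 120
yel x 528 598 y 184 253
yel x 772 839 y -43 22
```

Both views agree: trough centre about (618,−112), with its axis towards the stop about (−0.248,−0.969). The tube sits about 118 mm back from centre, and there's free space behind it. Next I'll set up behind its top and tip it.

```bash
cat >> h.py <<'E'
C=np.array([618,-112.]); ax=np.array([-.248,-.969]); ax/=np.linalg.norm(ax); ay=np.array([-ax[1],ax[0]])
def W(a,b,z): return list(C+a*ax+b*ay)+[z]
def Q(s):
    X=np.array([*(s*ay),0]); Y=np.array([0,0,-1.]); return quat(np.c_[X,Y,np.cross(X,Y)])
def loc(p): d=np.asarray(p)[...,:2]-C; return np.stack([d@ax,d@ay],-1)
E
python3 - <<'E'
from h import *
print(bot.tip_reach)
js={s:bot.ik(W(-175,2,240),Q(s)) for s in (1,-1)}; print(js)
s=min((s for s in js if js[s] is not None),key=lambda s:abs(js[s][5])); q=Q(s); print('s',s)
print([bot.ik(W(a,2,z),q) is not None for a,z in [(-170,150),(-80,150),(-120,45),(0,45)]])
bot.move_gripper(18)
bot.move_to(W(-175,2,240),q)
c=cam('wrist'); cv2.imwrite('pics/w1.png',c['image'])
bot.servo_line(W(-172,2,145),speed=120); st=bot.read_state()
print(st['clock'],st['ee_pos'],loc(st['ee_pos']),st['ft_force'],st['grip_width'])
E
```

```text
19.0
{1: array([ 3.07780286e-02,  5.56188048e-01,  1.11889589e+00, -4.44089210e-16,
        1.46650871e+00,  2.81333744e-01]), -1: None}
s 1
[True, True, True, True]
4.2 [662.9807107   54.18688603 145.97934951] [-172.15028852    2.37140964] [ 0.32047607  0.88073857 -0.00165108] 17.84188718159543
```

View pics/w1.png

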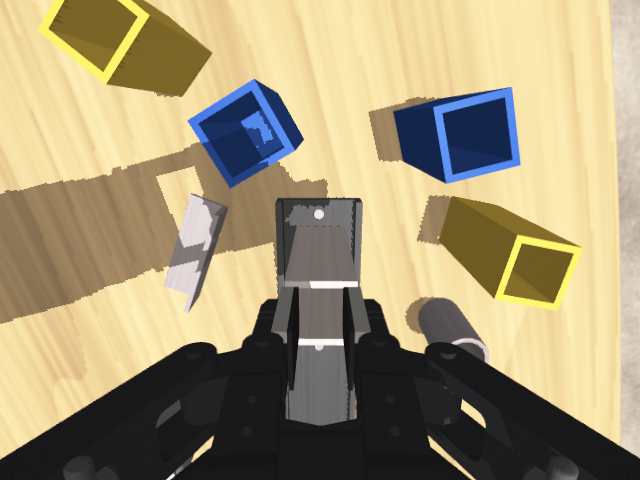

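The wrist view shows the tube centred in the trough: rear top edge at row 284, rear face at about (320,255). The fingers straddle the centre line and the way is clear. Now to tip it.

```bash
python3 - <<'E'
from h import *
print(bot.servo_line(W(-84,2,145),speed=60,until_force=25)); st=bot.read_state(); print(st['clock'],loc(st['ee_pos']),st['ft_force'])
bot.dwell(.4); c=cam('side'); cv2.imwrite('pics/s2.png',c['image'])
E
```

```text
False
5.8167 [-84.31360738   1.98373307] [ 1.05513933  1.03701516 -0.27189994]
```

View pics/s2.png

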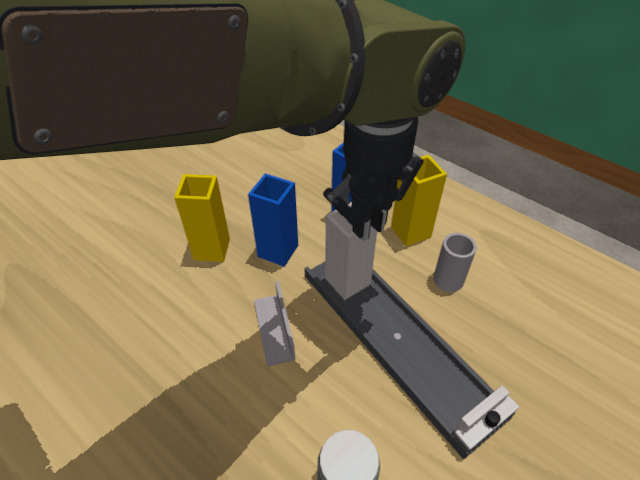

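The tube still looks upright, which I didn't expect. I'll check where the fingers are relative to it.

```bash
python3 - <<'E'
from h import *
a=cam('side'); b=cam('scene')
c1=cv2.resize(a['image'][120:320,260:460],None,fx=2,fy=2,interpolation=2); c2=cv2.resize(b['image'][160:360,200:400],None,fx=2,fy=2,interpolation=2)
cv2.imwrite('pics/z3.png',np.hstack([c1,c2]))
s=bot.read_state(); print(s['clock'],s['ee_pos'],s['joint_positions'],s['ft_force'])
E
```

```text
6.3667 [640.7638147  -31.10954517 145.02051513] [-1.05588153e-01  5.68754874e-01  1.32157141e+00 -2.01680878e-05
  1.25124501e+00  1.44945480e-01] [ 0.02590535 -0.23906479  0.59028608]
```

View pics/z3.png

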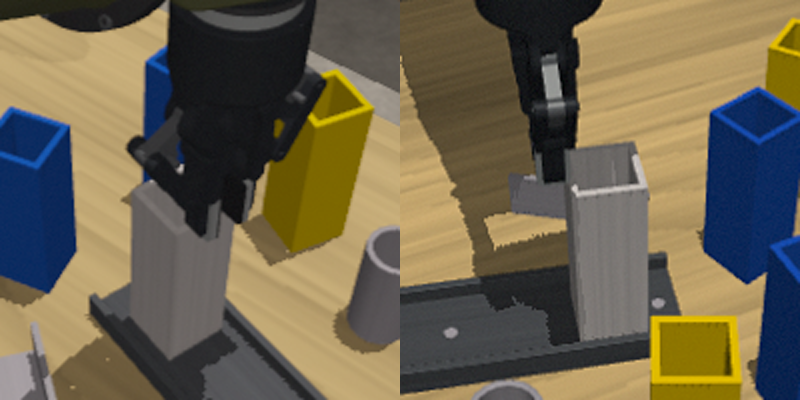

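```bash
python3 - <<'E'
from h import *
v,u=np.mgrid[0:480,0:640]; uv=np.c_[u.ravel(),v.ravel()]
for n in ['scene','side']:
    c=cam(n); P=depthpts(c,uv); im=c['image'].reshape(-1,3).astype(int); L=loc(P)
    sat=im.max(1)-im.min(1); br=im.max(1)
    box=(c['depth'].ravel()>0)&(abs(L[:,1])<32)&(L[:,0]>-190)&(L[:,0]<-40)&(P[:,2]>30)&(sat<35)
    for nm,m in [('dark',box&(br<70)&(P[:,2]>105)),('light',box&(br>100))]:
        print(n,nm,m.sum())
        for lo in range(30,190,10):
            k=m&(P[:,2]>=lo)&(P[:,2]<lo+10)
            if k.sum()>5: print('  z',lo,k.sum(),'a',np.percentile(L[k,0],[2,50,98]).round(),'b',np.percentile(L[k,1],[2,98]).round())
E
```

```text
scene dark 4220
  z 130 7 a [-138. -138. -138.] b [-11.   6.]
  z 150 6 a [-90. -80. -73.] b [-6. 17.]
  z 160 64 a [-90. -82. -72.] b [-11.  25.]
  z 170 77 a [-91. -83. -72.] b [16. 26.]
  z 180 62 a [-91. -82. -72.] b [-5. 26.]
scene light 3294
  z 30 162 a [-141. -118.  -94.] b [25. 28.]
  z 40 175 a [-142. -117.  -94.] b [25. 28.]
  z 50 176 a [-141. -118.  -94.] b [24. 28.]
  z 60 171 a [-142. -118.  -94.] b [25. 28.]
  z 70 191 a [-141. -118.  -94.] b [25. 28.]
  z 80 181 a [-142. -117.  -93.] b [24. 28.]
  z 90 195 a [-142. -118.  -94.] b [25. 28.]
  z 100 198 a [-142. -117.  -94.] b [24. 28.]
  z 110 259 a [-141. -119.  -94.] b [-20.  28.]
  z 120 349 a [-141. -118.  -95.] b [-20.  28.]
  z 130 365 a [-141. -118.  -96.] b [-20.  28.]
  z 140 488 a [-142. -120.  -95.] b [-22.  28.]
  z 150 81 a [-142. -124.  -95.] b [-21.  28.]
side dark 4520
  z 150 31 a [-93. -82. -73.] b [-13.  13.]
  z 160 126 a [-93. -79. -73.] b [-20.  23.]
  z 170 135 a [-92. -79. -73.] b [-20.  24.]
  z 180 125 a [-91. -78. -73.] b [-20.  24.]
side light 1677
  z 30 104 a [-101.  -94.  -94.] b [-23.  25.]
  z 40 104 a [-96. -94. -93.] b [-22.  26.]
  z 50 114 a [-118.  -95.  -93.] b [-23.  26.]
  z 60 105 a [-106.  -94.  -93.] b [-23.  26.]
  z 70 123 a [-96. -94. -93.] b [-22.  27.]
  z 80 118 a [-116.  -94.  -93.] b [-23.  26.]
  z 90 147 a [-140.  -94.  -93.] b [-23.  26.]
  z 100 164 a [-140.  -95.  -93.] b [-23.  26.]
  z 110 162 a [-141.  -95.  -93.] b [-22.  25.]
  z 120 153 a [-141.  -95.  -93.] b [-23.  26.]
  z 130 112 a [-143.  -95.  -93.] b [-23.  23.]
  z 140 175 a [-144. -118.  -94.] b [-23.  17.]
  z 150 91 a [-143. -123.  -95.] b [-24.  16.]
```

```bash
python3 - <<'E'
from h import *
c=cam('side')
for uv in [(365,238),(364,232),(384,231),(367,225),(366,215)]:
    p=depthpts(c,[uv])[0]; print(uv,p.round(),loc(p).round(),c['image'][uv[1],uv[0]])
f=240/np.tan(np.radians(c['fovy'])/2)
for z in (115,126,135,145,152,160):
  for b in (-20,20):
    p=c['R'].T@(np.array(W(-84,b,z))-c['t']); print(z,b,(p[:2]/p[2]*f+[c['cx'],c['cy']]).round())
print(bot.read_state()['grip_width'])
E
```

```text
(365, 238) [624. -38. 161.] [-73. -12.] [84 85 85]
(364, 232) [624. -36. 170.] [-76. -13.] [74 75 75]
(384, 231) [778.  24.   1.] [-171.  122.] [ 62  94 112]
(367, 225) [625. -38. 184.] [-73. -11.] [86 87 88]
(366, 215) [622. -37. 203.] [-73. -14.] [26 24 21]
115 -20 [353. 259.]
115 20 [376. 245.]
126 -20 [353. 253.]
126 20 [377. 240.]
135 -20 [354. 249.]
135 20 [378. 236.]
145 -20 [354. 244.]
145 20 [378. 230.]
152 -20 [354. 240.]
152 20 [379. 227.]
160 -20 [355. 236.]
160 20 [379. 223.]
18.105316348701063
```

Depth in both views puts the fingertips at about z 157 while the reported TCP is z 145. The nominal reach would put them at 126, so they passed over the tube without touching it. The horizontal position does agree. I'll work from the measured offset (tip ≈ TCP + 12), check it again, and retry.

```bash
cat >> h.py <<'E'
def tips(n='side'):
    c=cam(n); v,u=np.mgrid[0:480,0:640]; P=depthpts(c,np.c_[u.ravel(),v.ravel()]); L=loc(P)
    im=c['image'].reshape(-1,3).astype(int); s=loc(bot.read_state()['ee_pos'])
    m=(im.max(1)-im.min(1)<25)&(im.max(1)<100)&(abs(L[:,0]-s[0])<18)&(abs(L[:,1]-s[1])<35)&(P[:,2]>28)&(c['depth'].ravel()>0)
    z=np.sort(P[m,2]); return c,z[:200:20].round(),np.percentile(L[m&(P[:,2]<z[0]+25),0],[2,98]).round()
E
python3 - <<'E'
from h import *
bot.servo_line(W(-84,2,175),speed=150); bot.servo_line(W(-175,2,175),speed=150)
print(bot.servo_line(W(-175,2,118),speed=100,until_force=15)); s=bot.read_state(); print(s['clock'],s['ee_pos'],s['ft_force'])
for n in ('side','scene'):
    c,z,a=tips(n); print(n,z,a)
    cv2.imwrite(f'pics/{n}4.png',c['image'])
a=cv2.imread('pics/side4.png');b=cv2.imread('pics/scene4.png')
cv2.imwrite('pics/z4.png',np.hstack([cv2.resize(a[80:320,240:440],None,fx=2,fy=2),cv2.resize(b[100:340,230:430],None,fx=2,fy=2)]))
E
```

```text
False
8.3417 [663.64944772  56.92941819 118.65841857] [ 1.42162004  0.17686869 -0.02162698]
side [129. 133. 135. 137. 138. 140. 141. 143. 144. 146.] [-182. -163.]
scene [127. 132. 135. 137. 139. 141. 142. 144. 146. 147.] [-185. -163.]
```

View pics/z4.png

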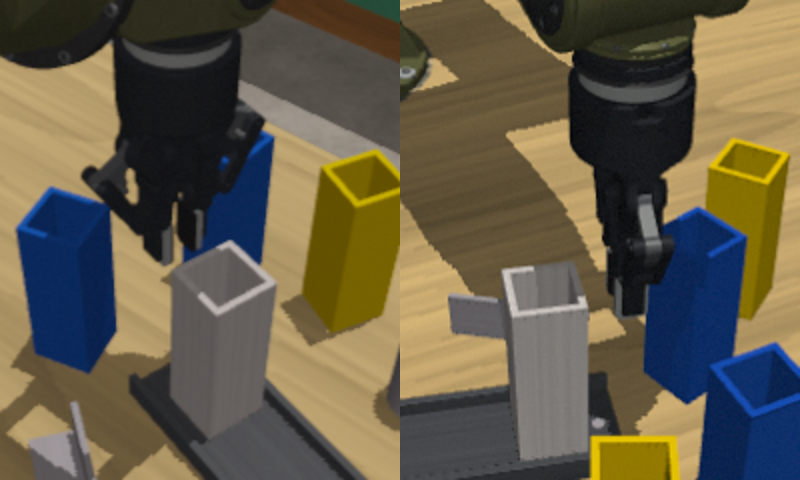

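The tips are now at about z 128, behind the tube and 22 mm below its rim, with clearance to the blue decoy. Pushing now.

```bash
python3 - <<'E'
from h import *
print(bot.servo_line(W(-86,2,118),speed=60,until_force=20)); st=bot.read_state(); print(st['clock'],loc(st['ee_pos']),st['ft_force'])
bot.dwell(.5); bot.servo_line(W(-86,2,170)); c=cam('side'); cv2.imwrite('pics/s5.png',c['image'][100:460,230:590])
E
```

```text
False
10.075 [-86.2992704    1.99094126] [-0.59428567 -0.28679058  0.23050563]
```

View pics/s5.png

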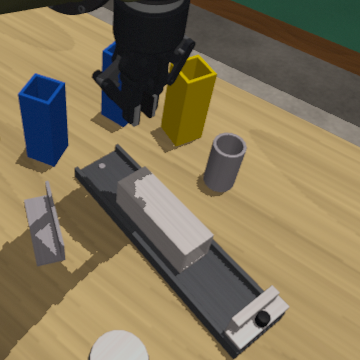

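The tube is lying in the trough with its open end towards the stop. I'll measure where it lies, go down behind the foot and push.

```bash
cat >> h.py <<'E'
def tube(n='scene'):
    c=cam(n); v,u=np.mgrid[0:480,0:640]; P=depthpts(c,np.c_[u.ravel(),v.ravel()]); L=loc(P)
    im=c['image'].reshape(-1,3).astype(int); m=(im.max(1)-im.min(1)<40)&(im.max(1)>110)&(abs(L[:,1])<40)&(P[:,2]>54)&(P[:,2]<66)&(c['depth'].ravel()>0)
    t=m&(L[:,0]<90); o=m&(L[:,0]>100)
    r=cv2.minAreaRect(L[t].astype(np.float32)); print(n,'tube a',np.percentile(L[t,0],[1,99]).round(1),'b',np.percentile(L[t,1],[1,99]).round(1),r,'stop top a',np.percentile(L[o,0],[1,50]).round(1) if o.any() else None)
    return c
E
python3 - <<'E'
from h import *
tube('scene'); tube('side')
bot.servo_line(W(-140,2,150))
tube('scene'); tube('side')
E
```

```text
scene tube a [-72.4  49.8] b [-23.   27.4] ((-12.201190948486328, 2.2618560791015625), (53.29996109008789, 127.24551391601562), 89.21871185302734) stop top a [141.1 146.9]
side tube a [-86.7  49.6] b [-22.7  26.4] ((-19.516998291015625, 1.9025745391845703), (51.65567398071289, 140.16737365722656), 89.13380432128906) stop top a [139.9 146.4]
scene tube a [-87.1  49.8] b [-23.   27.5] ((-18.616683959960938, 1.5154972076416016), (54.25357437133789, 140.39263916015625), 89.74799346923828) stop top a [141.2 146.6]
side tube a [-88.3  49.5] b [-22.9  26.4] ((-20.172603607177734, 2.099618911743164), (51.52102279663086, 140.91159057617188), 89.69312286376953) stop top a [140.1 146.5]
```

```bash
python3 - <<'E'
from h import *
bot.servo_line(W(-128,2,60))
c,z,a=tips('side'); print(z,a)
print(bot.servo_line(W(-128,2,22),speed=40,until_force=8)); s=bot.read_state(); print(s['clock'],s['ee_pos'],s['ft_force'])
print(bot.servo_line(W(-30,2,22),speed=50,until_force=18)); s=bot.read_state(); print(s['clock'],loc(s['ee_pos']),s['ft_force'])
print(bot.servo_line(W(5,2,22),speed=20,until_force=12)); s=bot.read_state(); print(s['clock'],loc(s['ee_pos']),s['ft_force'])
tube('scene'); c=tube('side'); cv2.imwrite('pics/s6.png',c['image'][100:460,230:590])
E
```

```text
[71. 74. 77. 79. 81. 82. 84. 85. 87. 89.] [-138. -117.]
False
13.7667 [651.85720947  11.48610577  22.32562389] [0.85679473 0.26505398 0.00758297]
False
15.875 [-30.02710436   1.99385517] [-0.08955853 -0.30284387 -0.79345174]
True
16.9 [-11.01828028   1.81085402] [0.80805531 3.32571099 2.68016205]
scene tube a [ 4.9 89.4] b [-22.8  27.9] ((45.490447998046875, 2.16845703125), (89.02398681640625, 54.98835372924805), 0.7706044912338257) stop top a [100.4 128.4]
side tube a [ 1.1 89.1] b [-23.  27.] ((44.78934097290039, 2.2070064544677734), (52.115753173828125, 90.38062286376953), 89.93962860107422) stop top a [100.4 129.8]
```

View pics/s6.png

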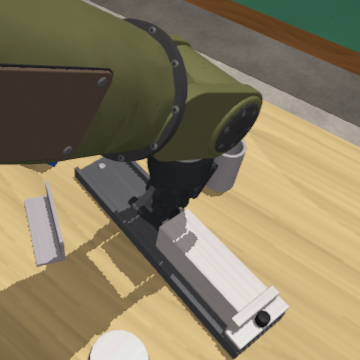

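The tube's end now appears to be at the stop. The contact force came at −11 mm, against about −10 predicted. I'll give it one light confirming push, then back off and check.

```bash
python3 - <<'E'
from h import *
print(bot.servo_line(W(-3,2,22),speed=15,until_force=15)); s=bot.read_state(); print(s['clock'],loc(s['ee_pos']),s['ft_force'])
bot.servo_line(W(-45,2,22),speed=50); bot.servo_line(W(-60,2,180)); bot.servo_line(W(-150,2,230)); bot.dwell(.3)
import pickle
for n in ('scene','side'):
    c=tube(n); pickle.dump(c,open(n+'.pkl','wb')); cv2.imwrite(f'pics/{n}7.png',c['image'])
a=cv2.imread('pics/side7.png');b=cv2.imread('pics/scene7.png')
cv2.imwrite('pics/z7.png',np.hstack([cv2.resize(a[250:450,360:560],None,fx=2,fy=2),cv2.resize(b[230:430,80:280],None,fx=2,fy=2)]))
print(bot.read_state()['clock'])
E
python3 m.py | grep -v top
```

```text
True
17.275 [-11.07081521   1.44900837] [0.91628389 1.00056341 0.99603062]
scene tube a [ 1.8 89.1] b [-22.7  28. ] ((45.31339645385742, 1.7374324798583984), (53.50980758666992, 89.38046264648438), 89.75607299804688) stop top a [100.5 128.5]
side tube a [ 0.7 89.2] b [-22.3  27.1] ((44.58802032470703, 2.2869033813476562), (90.709716796875, 52.12709045410156), 0.10134615749120712) stop top a [100.8 129.9]
20.5417
scene bench z -0.5836015468935329 1.4166608849727595
trough ctr 618.73583984375 -111.19009399414062 ((339.93707275390625, 89.34540557861328), 14.157631874084473) [(620, -287), (534, -265), (617, 65), (704, 43)]
blob x 391 456 y -208 -142 zmax 97.0
blob x 500 567 y -23 69 zmax 42.0
blob x 536 646 y -286 -106 zmax 63.0
blob x 735 784 y -138 -90 zmax 86.0
blue x 601 662 y 100 162
blue x 750 803 y 66 120
yel x 528 600 y 181 253
yel x 772 841 y -46 21
side bench z 0.051395173350101686 1.3644938164852911
trough ctr 617.3091430664062 -110.85586547851562 ((340.65960693359375, 87.10403442382812), 14.172337532043457) [(618, -287), (533, -265), (617, 65), (701, 44)]
blob x 391 452 y -206 -143 zmax 98.0
blob x 499 566 y -21 71 zmax 43.0
blob x 535 645 y -285 -105 zmax 63.0
blob x 734 785 y -136 -89 zmax 88.0
blue x 599 662 y 101 163
blue x 749 804 y 68 120
yel x 528 598 y 184 253
yel x 773 840 y -44 22
  return _methods._mean(a, axis=axis, dtype=dtype,
  ret = ret.dtype.type(ret / rcount)
```

View pics/z7.png

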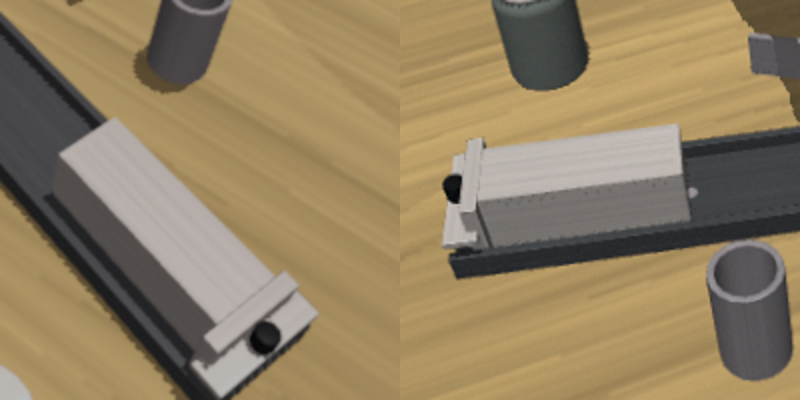

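```bash
python3 -c "
from rig import bot
print(bot.finish_job())"
```

```text
the job is handed in; nothing more can be done
None
```

The tube now lies lengthwise in the trough with its open end butted against the stop. I handed the job in at about 20.5 s of the 48 s, with the arm clear of everything.

- **First push missed:** The fingertips passed over the tube without touching it. Depth in both fixed views put them about 10 mm above the reported TCP, not 19 mm below it. I don't know the cause; I used the measured offset from then on.
- **Tipping:** The second push, with the tips about 22 mm below the rim, tipped the tube over. It fell with its open end towards the stop, about 90 mm short.
- **Sliding:** I slid the tube along from its foot with the outside of the fingers. The force trigger came at −11 mm along the trough, against about −10 mm predicted. A second light push triggered at the same place.

**Last checks:** After backing off, neither view showed a gap at the stop, and the tube was square to the trough within about 0.3°. The tin, pipe, angle offcut and decoys were where they started, within the roughly 2 mm the cameras can resolve. My first look at the angle was partly hidden in the scene view, so I relied on the side view for it.

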